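Latch the capsule test jig and hold the microphone probe in its guide

TASK

Get the receiver capsule ready for its sound test: first turn the red turnbutton on the jig fully round to its stop so that its nose locks the blue guide frame, then take the orange microphone probe from its stand and lower its stem straight down through the white guide bushing, without touching the jig or the capsule, until the yellow ring on the stem is level with the top of the bushing. Finish holding it still there in the gripper, upright and centred in the hole; do not let go. Leave the frame shut and everything else where it is.

Things in the scene. Friction and masses are not known exactly. Their poses are not given: they have to be found in the camera images.
- jig: Fixed test jig, base 120 (x) x 180 (y) mm, origin at its centre on the bench, z up. Along its own +y (which points to the robot's right): post with the red turnbutton (y -55 mm), blue guide frame (100 x 105 mm, y -35 to 70, top 65 mm high) with white guide bushing (y 25), hinge (y 78). A black receiver capsule 40 mm wide, top 33 mm high, lies under the bushing.
- turnbutton (a joint): Angle of the turnbutton on its upright pivot. 0: nose along the jig's +x (beside the frame, open); grows counter-clockwise seen from above; 1.571 is the stop: nose along the jig's +y, over the edge of the frame (locked). Stays where it is left (friction about 0.06 N m); starts at 0.1 to 0.45.
- turnbutton_wing (a point): Centre of the top of the turnbutton's red upright wing, on its pivot axis, 97.5 mm above the bench. The wing is 36 mm long, 8 mm thick and 26 mm tall; below it lies the steel nose bar, 14 mm wide, top at 72.5 mm above the bench, reaching 40 mm from the pivot to one side. Axes turn with the turnbutton: x along the wing toward the end of the nose, y across the wing, z up.
- guide_frame (a joint): Hinge angle of the blue guide frame: 0 shut (as it starts, and must stay), grows as it is lifted.
- guide_mouth (a point): Centre of the guide bushing's hole at its upper rim, 79 mm above the bench; z up along the hole. The bore is 24.6 mm wide and 24 mm long, open at both ends; the bushing is 37.6 mm wide outside and stands 14 mm above the frame. The capsule's top lies 46.5 mm below this point.
- probe: Microphone probe, loose, about 0.1 kg, upright in its stand. Origin at the centre of its lower tip (34 mm above the bench while in the stand), z along the stem up to the grip. Round steel stem 10 mm wide from 0 to 93 mm; black flange 28 mm wide at 93 to 97 mm, which rests on the stand; orange grip, 20 x 20 mm square with sides along its x and y, at 97 to 155 mm; black button on top to 159 mm.
- probe_ring (a point): Centre of the yellow ring on the probe's stem (8 mm tall), on its axis, 34 mm above the tip; axes as the probe.
- stand: Probe stand fixed to the bench: dark round foot 76 mm wide and 32 mm tall (it stands among thin packing film, which does not matter), grey tube 34 mm wide with a 16 mm hole, open at the top, 127 mm tall in all. Origin at the centre of the underside.
- screwdriver_red: Red screwdriver lying on the bench, 201 mm long; a bystander, origin at its middle.
- screwdriver_yellow: Yellow screwdriver lying on the bench, 166 mm long; a bystander, origin at its middle.
- keypad: Steel keypad module, 78 x 62 x 18 mm; a bystander.
- tape_blue: Roll of blue tape lying flat, 68 mm wide, 18 mm tall; a bystander.
- tin: Round tin, 69 mm wide, 40 mm tall; a bystander.
- handset: Black telephone handset, 250 x 59 x 80 mm; a bystander.
There are look-alikes about, which are no part of the job. Leave any purple look-alike of the probe alone.

How it is judged (in metres and radians):
On the way, in this order (a step that is already met when the one before it is completed fails the run):
1. the turnbutton is turned fully round, locking the frame (value of joint turnbutton above 1.4 rad), for 0.2 s.
2. with the frame locked, the probe's tip goes down into the guide bushing (horizontal distance between probe and guide_mouth below 0.0115 m and z of probe in the frame of guide_mouth below -0.005 m and value of joint turnbutton above 1.4 rad), for 0.1 s.
At the end, for the whole second after the job is handed in: Turnbutton within 0.17 rad of its stop, frame shut; the gripper alone holds the probe, still, tilted under 0.1 rad, touching neither jig nor stand, its tip 27 to 41 mm below the bushing rim (ring level within 7 mm), tip and ring within 4.5 mm of the hole axis (value of joint turnbutton above 1.4 rad and value of joint guide_frame below 0.03 rad and z of probe in the frame of guide_mouth between -0.041 and -0.027 m and horizontal distance between each of probe, probe_ring and guide_mouth below 0.0045 m and angle between probe's own z axis and vertical below 0.1 rad and linear speed of probe below 0.01 m/s and contact force between the fingers and probe above 1 N and contact force between probe and jig below 0.2 N and contact force between probe and stand below 0.2 N); the arm keeps its last pose, push and grip.
It fails at once if the probe touches the jig, its bushing or the capsule (more than 0.5 N) (contact force between probe and jig above 0.5 N).
It fails at once if the guide frame is lifted (more than 0.1 rad) (value of joint guide_frame above 0.1 rad).
It fails at once if a bystander is moved by more than 20 mm (distance of any of screwdriver_red, screwdriver_yellow, keypad, tape_blue, tin, handset from where it was at the start of the episode above 0.02 m).
It also fails if it takes over 51 s, if anything falls off the work surface, if the arm or the gripper's body presses on something with over 40 N, if the wrist force passes 120 N, or if a joint passes its speed limit or range.

ROBOT

A 6-joint arm with a two-finger parallel gripper is mounted at the origin on a cart in front of the work surface, level with it; the furniture and walls round the work are solid. World frame = base frame: x ahead of the robot, y to its left, z up, the work surface at z = 0. Lengths are in mm, angles in rad, forces in N, time in s.
With the tool pointing down it reaches from about 325 to 875 mm from the base axis. Payload 4.4 kg.
Tool frame: the origin (TCP) lies on the centre line of the jaws, within the pads' length; the fingertips stand ahead of it and the grasp point (between the pads) lies 6 mm ahead of it (ctrl.tcp_to_tips is the z of the fingertips in the tool frame, in mm); z points along the fingers, y is the line along which they close (so a half turn about z gives the same grasp; the last joint's range is limited). The gripper opens to 85 mm and grips with 20 to 120 N. Pads are 22 mm wide; open, the fingers measure 114 mm over their backs; the gripper's body (76 mm by 85 mm) begins 54 mm behind the grasp point. The pads swing forward as they close: fully open they stand 13 mm farther back than shut.
Start: joints at [-1.446, 0.207, 1.542, -0, 1.393, -0.15], TCP at [156.016, -553.432, 256.282] pointing down, gripper open.
Joint ranges: [-2.73, 2.73], [-0.86, 2.22], [0.23, 2.46], [-1.11, 4.25], [0.08, 2.63], [-2.82, 2.82]. Speed limits (rad/s): [2.79, 2.79, 3.14, 3.14, 3.14, 3.14].

INTERFACE

Orientations are given as a 3x3 rotation matrix whose columns are the frame's x, y, z axes.
In Python, from plant import ctrl, sensors, optics gives the robot as it stands. Calls block until the motion is done:
- ctrl.move_ptp(position, orientation): joint-space move of the TCP to a pose.
- ctrl.move_l(position, rot=None, vel=150, threshold=None): straight line of the TCP; rot=None keeps the orientation; vel is the mean speed in mm/s. With threshold (N) it stops when the force on the tool has changed by that much, and returns True; else False.
- ctrl.set_joints(angles): joint-space move.
- ctrl.gripper_to(opening, force=None): finger opening in mm; force is the grip in N (None keeps the last); returns when the fingers have stopped.
- ctrl.hold(seconds).
- ctrl.solve_ik(position, orientation): joint angles nearest the present ones, or None.
- sensors.read_state(): the state.
- optics.grab_frame(name): name is "scene" or "top" or "wrist"; returns (picture, depth): 420x560x3 uint8, red, green, blue; 420x560 float32, mm along the optical axis (not along the pixel's ray), 0 where there is no reading.
- optics.camera_params(name): a dict with "mtx" (3x3 intrinsics, pixels), "R" (3x3) and "t" (3): a world point X has camera coordinates R X + t; the wrist camera has in their place "T_tool_cam" (4x4, takes a point from camera to tool coordinates, whose origin is the TCP and whose axes are the flange's). Camera axes: x right, y down, z forward; pixel columns grow to the right and rows downward; lengths in mm; the calibration is good to about 2 mm. A picture is of the moment at which its call begins: read the wrist's pose just before it. camera_params takes no time and is no camera call.
A pose or a line that the arm cannot do raises ctrl.MotionError and nothing moves.
- ctrl.finish_job(): hands the job in, once; it reports no verdict.
The state is a dict: "t": time; "q": joint angles; "qvel": joint speeds; "tau": joint torques, N m; "eef_pos": TCP position; "eef_rot": TCP orientation; "force": force on the tool from outside, world axes, zero at the start; "wrist_torque": the same for the moment, N m; "grip_width": finger opening in mm.
Only numpy, scipy, OpenCV 4.12 (cv2) and the standard library are available. Lean on these libraries where they do the work, as an engineer would, in place of code of your own. Each camera call takes 0.05 s, during which the arm holds its last target. There are 200 camera calls.

## Working session

There is one attempt and no reset: what is moved stays moved. The work goes in short steps, each a Python script; the robot and the scene stay as the last script left them, time stands still between calls to the robot, and variables do not carry over. Pictures are saved under pics/ and viewed, on a budget of 10 in all, crops included, one or two more only if the job needs it, and the job is handed in when it is done.

```bash
mkdir -p pics; ls; cat > h.py <<'E'
import numpy as np, cv2
from plant import ctrl, sensors, optics
def grab(n,save=None):
    s=sensors.read_state(); im,d=optics.grab_frame(n); p=optics.camera_params(n)
    K=np.array(p["mtx"])
    if n=="wrist":
        T=np.array(p["T_tool_cam"]); Rt=np.array(s["eef_rot"]); 
        Rc=Rt@T[:3,:3]; c=Rt@T[:3,3]+np.array(s["eef_pos"])
    else:
        R=np.array(p["R"]); Rc=R.T; c=-R.T@np.array(p["t"]).ravel()
    if save: cv2.imwrite("pics/"+save,im[:,:,::-1]); np.savez("pics/"+save[:-4],im=im,d=d,K=K,Rc=Rc,c=c)
    return im,d,K,Rc,c
def load(n):
    z=np.load("pics/"+n+".npz"); return [z[k] for k in("im","d","K","Rc","c")]
def ray(K,Rc,u,v): 
    return Rc@np.linalg.inv(K)@np.array([u,v,1.])
def onz(f,u,v,z):
    r=ray(f[2],f[3],u,v); return f[4]+r*(z-f[4][2])/r[2]
def pts(f):
    im,d,K,Rc,c=f; v,u=np.indices(d.shape); 
    P=np.stack([(u-K[0,2])/K[0,0]*d,(v-K[1,2])/K[1,1]*d,d],-1)
    return P@Rc.T+c
E
python3 - <<'E'
from h import *
for n in("scene","top"):
    f=grab(n,n+"0.png"); print(n,f[4].round(),f[3].round(2).tolist())
print(sensors.read_state()["t"], ctrl.tcp_to_tips)
a=cv2.imread("pics/scene0.png");b=cv2.imread("pics/top0.png")
E
```

```text
pics
scene [ 15. 521. 910.] [[-0.71, -0.51, 0.49], [-0.71, 0.51, -0.49], [-0.01, -0.69, -0.72]]
top [ 519.  -52. 1330.] [[-0.02, -1.0, 0.06], [-1.0, 0.02, 0.01], [-0.01, -0.06, -1.0]]
0.1 25.0
```

View pics/top0.png

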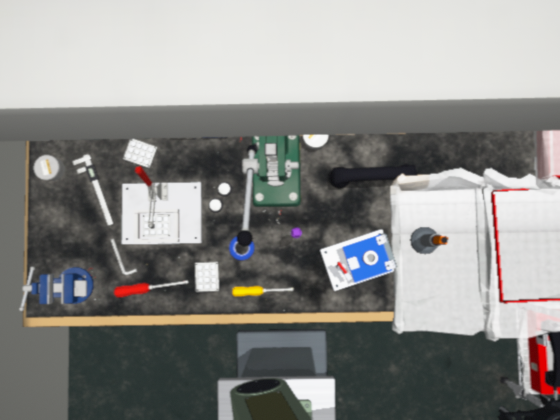

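View pics/scene0.png

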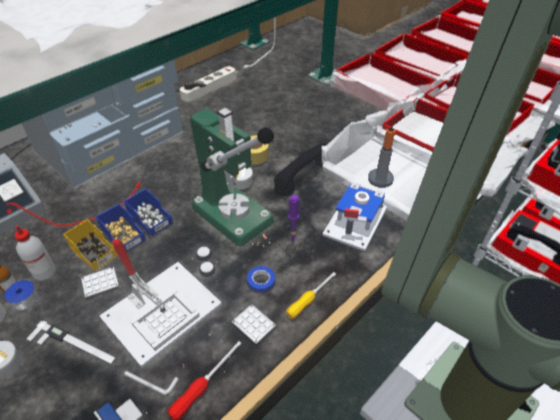

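Top view: jig at about (358,258), with the red turnbutton at (342,267) and the bushing at (371,257). There are two probe candidates: the orange one in its grey stand at (440,240), and a purple one at (296,232). Orange with the dark foot fits the description; purple is the look-alike to leave alone. The scene view agrees (orange at (388,140), jig at (355,215)).

```bash
python3 - <<'E'
from h import *
f=load("top0"); im=f[0]; hsv=cv2.cvtColor(im,cv2.COLOR_RGB2HSV); P=pts(f)
def blob(m,roi):
    M=np.zeros_like(m); u0,u1,v0,v1=roi; M[v0:v1,u0:u1]=m[v0:v1,u0:u1]
    n,l,s,c=cv2.connectedComponentsWithStats(M.astype(np.uint8)); i=1+np.argmax(s[1:,4]); return l==i,c[i],s[i]
H,S,V=[hsv[...,i] for i in range(3)]
b,c,s=blob((H>100)&(H<125)&(S>120),(315,400,225,295)); print("blue",c,s)
v,u=np.nonzero(b); X=np.array([onz(f,a,q,65)[:2] for a,q in zip(u,v)])
print("frame rect",cv2.minAreaRect(X.astype(np.float32)), np.median(P[b],0))
r,c,s=blob(((H<8)|(H>172))&(S>120),(325,360,250,285)); print("red",c,s,onz(f,*c,90),np.median(P[r],0))
w,c,s=blob((S<60)&(V>150),(362,382,247,268)); print("bush",c,s,onz(f,*c,79))
o,c,s=blob((H>5)&(H<20)&(S>130),(410,460,220,260)); print("orange",c,s,onz(f,*c,160)); print(np.percentile(P[o],[10,50,90],axis=0).round())
# depth-based: points by height near stand
q=P.reshape(-1,3); k=(abs(q[:,0]-onz(f,*c,160)[0])<60)&(abs(q[:,1]-onz(f,*c,160)[1])<60)
for z0,z1 in((15,45),(110,140),(145,200)):
    kk=k&(q[:,2]>z0)&(q[:,2]<z1); print(z0,kk.sum(),q[kk].mean(0).round(1) if kk.any() else 0)
crop=np.hstack([cv2.resize(im[215:300,315:400],(400,400),interpolation=2),cv2.resize(im[195:280,390:475],(400,400),interpolation=2)])
cv2.imwrite("pics/crop1.png",crop[:,:,::-1])
E
```

```text
blue [366.50582524 258.27961165] [ 343  237   46   45 1030]
frame rect ((475.5990905761719, -248.60125732421875), (95.18718719482422, 104.32257843017578), 17.332950592041016) [ 480.6486315  -244.77421312   65.17684242]
red [341.51724138 267.31034483] [338 263   8  10  29] [ 454.07415238 -178.5123227    90.        ] [ 455.02114814 -176.8335679    96.92496046]
bush [370.         257.42073171] [363 251  15  14 164] [ 477.82006451 -254.42552631   79.        ]
orange [438.31325301 239.77108434] [433 236  14   8  83] [ 520.41616194 -408.9044869   160.        ]
[[ 513. -410.  143.]
 [ 520. -405.  175.]
 [ 527. -403.  191.]]
15 594 [ 525.5 -400.    25.8]
110 93 [ 520.3 -405.5  126.6]
145 113 [ 520.2 -409.5  181.2]
```

View pics/crop1.png

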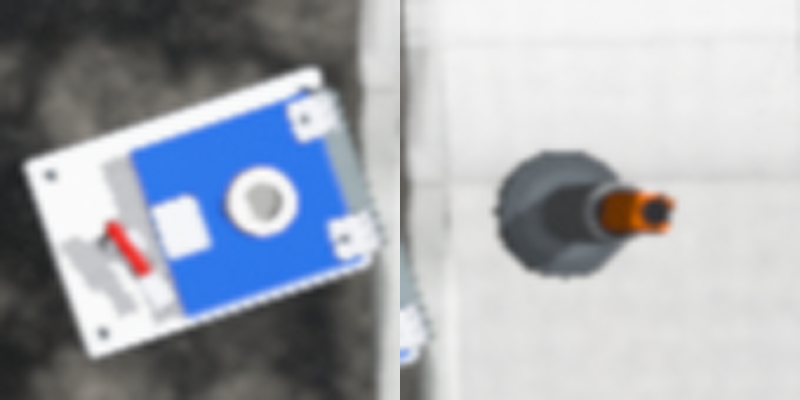

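The crop confirms both: the red wing is on its post, with the nose roughly along the jig's +x at about 0.34 rad, and the orange probe stands in the grey stand. Next, a close look from the wrist camera.

```bash
cat >> h.py <<'E'
def Rz(yaw): 
    c,s=np.cos(yaw),np.sin(yaw); return np.array([[c,s,0],[s,-c,0],[0,0,-1.]])
E
python3 - <<'E'
from h import *
s=sensors.read_state(); R=np.array(s["eef_rot"]); print("yaw0",np.degrees(np.arctan2(R[1,0],R[0,0]))); print(np.array(optics.camera_params("wrist")["T_tool_cam"]).round(3).tolist(), optics.camera_params("wrist")["mtx"])
for y in range(-180,180,20):
    q=[ctrl.solve_ik(p,Rz(np.radians(y))) for p in([455,-179,100],[520,-407,166],[478,-253,180])]
    print(y,[None if a is None else round(float(a[5]),2) for a in q])
E
```

```text
yaw0 15.745901278702904
[[-0.0, -0.953, -0.304, 78.178], [1.0, 0.0, -0.001, 0.704], [0.001, -0.304, 0.953, -117.446], [0.0, 0.0, 0.0, 1.0]] [[325.73137201   0.         279.97502605]
 [  0.         325.73137201 210.93283632]
 [  0.           0.           1.        ]]
-180 [-2.12, -2.37, -2.22]
-160 [-2.47, -2.71, -2.57]
-140 [-2.82, None, None]
-120 [None, None, None]
-100 [2.76, 2.52, 2.67]
-80 [2.42, 2.17, 2.32]
-60 [2.07, 1.82, 1.97]
-40 [1.72, 1.47, 1.62]
-20 [1.37, 1.12, 1.27]
0 [1.02, 0.78, 0.92]
20 [0.67, 0.43, 0.57]
40 [0.32, 0.08, 0.23]
60 [-0.03, -0.27, -0.12]
80 [-0.38, -0.62, -0.47]
100 [-0.73, -0.97, -0.82]
120 [-1.08, -1.32, -1.17]
140 [-1.42, -1.67, -1.52]
160 [-1.77, -2.02, -1.87]
```

```bash
python3 - <<'E'
from h import *
ctrl.move_ptp([482,-203,270],Rz(np.radians(37)))
f=grab("wrist","w1.png"); im=f[0]
ctrl.gripper_to(40,40)
print(sensors.read_state()["t"])
E
```

```text
2.4083
```

View pics/w1.png

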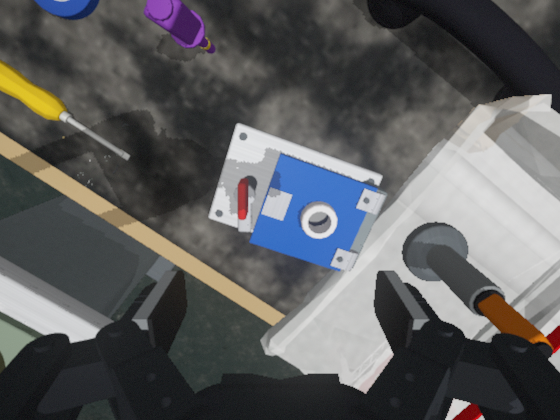

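The wrist view shows the wing at (242,199), nearly along the tool's x as planned, the bushing at (319,219), and the orange probe at lower right (tube mouth about (488,300)).

```bash
cat >> h.py <<'E'
def measure(f,est_w=(242,199),est_b=(319,219)):
    hsv=cv2.cvtColor(f[0],cv2.COLOR_RGB2HSV); H,S,V=[hsv[...,i] for i in range(3)]; P=pts(f)
    k=np.zeros(H.shape,bool); u,v=est_w; k[v-45:v+45,u-45:u+45]=1
    r=k&((H<8)|(H>172))&(S>120)
    top=r&(abs(P[...,2]-97.5)<5)
    def rect(m,z):
        v,u=np.nonzero(m); X=np.array([onz(f,a,b,z)[:2] for a,b in zip(u,v)],np.float32); return cv2.minAreaRect(X), len(X)
    print("wing",rect(top,97.5),"zmed",np.median(P[r][:,2]),P[top].mean(0))
    k[:]=0; u,v=est_b; k[v-35:v+35,u-35:u+35]=1
    w=k&(S<60)&(abs(P[...,2]-79)<5)
    v,u=np.nonzero(w); X=np.array([onz(f,a,b,79)[:2] for a,b in zip(u,v)],np.float32)
    print("bushing circ",cv2.minEnclosingCircle(X),len(X),P[w].mean(0))
E
python3 - <<'E'
from h import *
f=load("w1"); measure(f)
hsv=cv2.cvtColor(f[0],cv2.COLOR_RGB2HSV); H,S,V=[hsv[...,i] for i in range(3)]; P=pts(f)
b=(H>100)&(H<125)&(S>120)&(abs(P[...,2]-65)<5); v,u=np.nonzero(b)
print("frame",cv2.minAreaRect(np.array([onz(f,a,q,65)[:2] for a,q in zip(u,v)],np.float32)))
E
```

```text
wing (((457.27178955078125, -178.41741943359375), (34.74296188354492, 6.5689473152160645), 35.04241943359375), 284) zmed 96.66059906316423 [ 457.19993002 -178.52093079   96.69964839]
bushing circ ((480.6026916503906, -253.52667236328125), 18.575340270996094) 605 [ 480.90238771 -253.45325849   77.93338602]
frame ((551.3885498046875, -225.92465209960938), (254.6016845703125, 104.46308898925781), 16.914886474609375)
```

```bash
python3 - <<'E'
from h import *
P=[457.3,-178.4]; y=35.
S=lambda:sensors.read_state()
ctrl.move_ptp(P+[150],Rz(np.radians(y)))
hit=ctrl.move_l(P+[102],vel=80,threshold=8); print("hit",hit,S()["eef_pos"])
if not hit:
    ctrl.gripper_to(0,40); print(S()["grip_width"],S()["force"])
    for a in np.linspace(y,107.5,8)[1:]:
        ctrl.move_ptp(P+[102],Rz(np.radians(a))); s=S(); print(round(a,1),np.round(s["force"],1),np.round(s["wrist_torque"],2))
    ctrl.hold(.3); ctrl.gripper_to(40); ctrl.move_l(P+[180]); 
print(S()["t"])
E
```

```text
hit False [ 457.67246495 -178.63831727  102.30300559]
6.939374904598287 [-2.78648262  2.5852201   5.49813892]
45.4 [-2.6  3.4  6.4] [0.6  0.46 0.08]
55.7 [-4.1  4.1  7.3] [0.7  0.52 0.06]
66.1 [-4.9  5.3  8.9] [0.8  0.68 0.03]
76.4 [-6.3  4.5  9.2] [0.89 0.88 0.04]
86.8 [-7.6  6.3 11. ] [ 0.85  1.06 -0.01]
97.1 [-7.7  4.7 12.7] [0.84 1.27 0.03]
107.5 [-9.4  4.8 12.7] [ 0.82  1.45 -0.03]
7.5333
```

```bash
python3 - <<'E'
from h import *
y=np.radians(20); d=23*np.array([np.cos(y),np.sin(y)])
ctrl.move_ptp([480+d[0],-253+d[1],330],Rz(y)); f=grab("wrist","w2.png")
ctrl.move_ptp([520+d[0],-407+d[1],350],Rz(y)); g=grab("wrist","w3.png")
ctrl.gripper_to(60)
cv2.imwrite("pics/c2.png",np.hstack([f[0][60:360,90:470],g[0][60:360,90:470]])[:,:,::-1]); print(sensors.read_state()["t"])
E
```

```text
9.9667
```

View pics/c2.png

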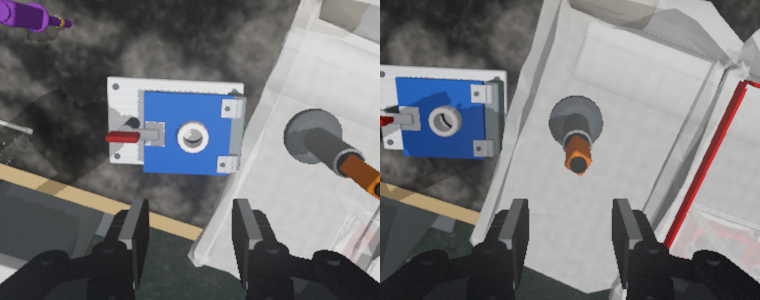

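The nose now lies over the frame edge (left half: wing at (123,137), nose tip at (163,134)). In the right half the probe's button is at (578,165), which is full-frame (288,225).

```bash
python3 - <<'E'
from h import *
measure(load("w2"),(213,197),(282,197)); measure(load("w3"),(100,182),(155,181))
f=load("w3"); hsv=cv2.cvtColor(f[0],cv2.COLOR_RGB2HSV); H,S,V=[hsv[...,i] for i in range(3)]; P=pts(f)
k=np.zeros(H.shape,bool); k[150:270,230:350]=1
def w(m,z): v,u=np.nonzero(m); return np.array([onz(f,a,q,z)[:2] for a,q in zip(u,v)],np.float32)
b=k&(P[...,2]>186)&(S<110)&(V<90); X=w(b,193); print("button",cv2.minEnclosingCircle(X),len(X),P[b].mean(0))
o=k&(H>3)&(H<22)&(S>120)&(P[...,2]>183); o|=b; X=w(o,190); print("grip top",cv2.minAreaRect(X),len(X),np.percentile(P[o][:,2],[5,50,95]))
t=k&(abs(P[...,2]-127)<4); X=w(t,127); print("tube",cv2.minAreaRect(X),len(X))
ft=k&(abs(P[...,2]-32)<4); X=w(ft,32); print("foot",cv2.minEnclosingCircle(X),len(X))
cv2.imwrite("pics/c3.png",cv2.resize(f[0][150:270,230:350],(600,600),interpolation=2)[:,:,::-1])
E
```

```text
wing (((457.4269714355469, -179.03213500976562), (8.396451950073242, 35.55026626586914), 17.705228805541992), 227) zmed 96.00250609154932 [ 457.17316187 -179.26847363   96.53350217]
bushing circ ((480.94598388671875, -254.1634521484375), 18.487001419067383) 455 [ 481.42598597 -254.40692515   77.98028765]
wing (((457.6102600097656, -180.31736755371094), (8.27145767211914, 36.648094177246094), 20.031599044799805), 221) zmed 95.41025793015288 [ 457.24574506 -179.92580951   96.57159928]
bushing circ ((481.24981689453125, -256.2230224609375), 18.71771812438965) 442 [ 481.58086945 -256.42631845   78.01509282]
button ((507.97100830078125, -410.5908508300781), 55.83210754394531) 349 [ 535.27869945 -405.05425786  251.70286662]
grip top ((517.999267578125, -406.90869140625), (85.67292022705078, 94.46337127685547), 20.092864990234375) 573 [185.80299135 192.32774928 337.81843977]
tube ((527.3134765625, -410.13702392578125), (24.036169052124023, 32.73215866088867), 24.66679573059082) 269
foot ((519.445068359375, -391.5514831542969), 55.032958984375) 1044
```

View pics/c3.png

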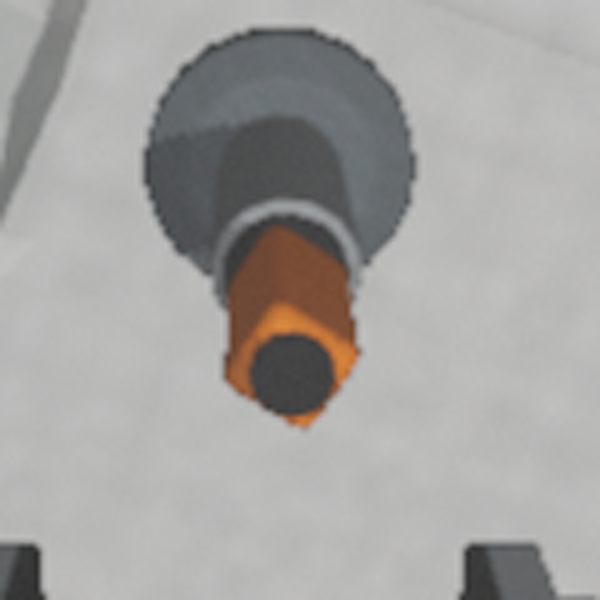

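The crop is the orange grip with the black button at (291,375). Its top square has corners at about (285,303), (358,350), (305,428) and (226,375), so it is turned relative to the tool.

```bash
python3 - <<'E'
from h import *
f=load("w3")
C=np.array([onz(f,u/5+229.6,v/5+149.6,189)[:2] for u,v in((285,303),(358,350),(305,428),(226,375))])
E=np.roll(C,-1,0)-C; print(C.round(1).tolist(),"len",np.linalg.norm(E,axis=1).round(1),"ang",np.degrees(np.arctan2(E[:,1],E[:,0])).round(1)%90,"ctr",C.mean(0))
print("button",onz(f,291/5+229.6,375/5+149.6,193))
# tube rim: ellipse crop approx; outer width from circle edges
print("tube L,R",onz(f,215/5+229.6,262/5+149.6,127),onz(f,362/5+229.6,262/5+149.6,127),"tube far",onz(f,288/5+229.6,198/5+149.6,127))
print("foot L,R,far",[onz(f,u/5+229.6,v/5+149.6,32)[:2].round(1).tolist() for u,v in((145,165),(414,165),(280,28))])
E
```

```text
[[534.3, -407.4], [530.4, -422.8], [513.0, -419.2], [517.8, -402.1]] len [15.9 17.8 17.7 17.3] ang [76.1 78.1 74.4 72.2] ctr [ 523.86129383 -412.86330153]
button [ 523.14323892 -412.5695467   193.        ]
tube L,R [ 519.71358063 -397.63292022  127.        ] [ 530.64017604 -427.57746006  127.        ] tube far [ 538.51384414 -407.53824581  127.        ]
foot L,R,far [[512.4, -377.5], [537.5, -446.3], [559.8, -399.2]]
```

```bash
cat >> h.py <<'E'
def circ(f,kind,xy,z,r):
    im=f[0]; hsv=cv2.cvtColor(im,cv2.COLOR_RGB2HSV); H,S,V=[hsv[...,i] for i in range(3)]; P=pts(f)
    p=f[2]@f[3].T@(np.array([*xy,z])-f[4]); u,v=(p[:2]/p[2]).astype(int)
    k=np.zeros(H.shape,bool); k[max(v-r,0):v+r,max(u-r,0):u+r]=1
    m=k&((S<60)&(abs(P[...,2]-z)<5) if kind=="white" else (S<90)&(V<90))
    n,l,s,c=cv2.connectedComponentsWithStats(m.astype(np.uint8)); i=1+np.argmax(s[1:,4]); m=l==i
    b,a=np.nonzero(m); X=np.array([onz(f,x,y,z)[:2] for x,y in zip(a,b)],np.float32)
    print(kind,(u,v),s[i],cv2.minEnclosingCircle(X),X.mean(0)); return cv2.minEnclosingCircle(X)[0]
E
python3 - <<'E'
from h import *
y=np.radians(75); R=Rz(y); d=6*np.array([np.cos(y),np.sin(y)])
ctrl.move_ptp([481+d[0],-254+d[1],186],R); f=grab("wrist","w4.png"); circ(f,"white",(481,-254),79,60)
s=sensors.read_state(); print(s["eef_pos"])
ctrl.move_l([481+d[0],-254+d[1],300],vel=250)
ctrl.move_ptp([523.5+d[0],-412+d[1],300],R); g=grab("wrist","w5.png"); circ(g,"black",(523.5,-412),193,35); s=sensors.read_state(); print(s["eef_pos"],s["t"])
cv2.imwrite("pics/c4.png",np.hstack([f[0][80:380,90:470],g[0][80:380,90:470]])[:,:,::-1])
E
```

```text
white (np.int64(276), np.int64(224)) [ 252  201   49   47 1106] ((479.9468078613281, -253.8034210205078), 18.44591522216797) [ 480.237  -253.0115]
[ 484.12720289 -249.81099479  187.89455531]
black (np.int64(281), np.int64(228)) [270 220  21  20 320] ((522.6367797851562, -412.3913879394531), 7.630309581756592) [ 522.6539 -412.2954]
[ 524.66295669 -404.70596582  298.45719023] 12.2833
```

View pics/c4.png

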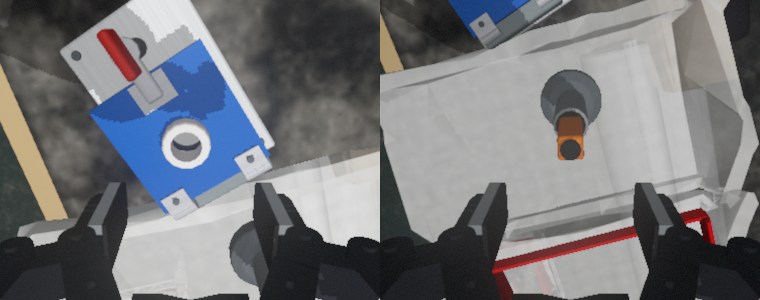

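The grip is square to the tool at this yaw. I'll settle, re-measure once, then grasp and lift.

```bash
python3 - <<'E'
from h import *
y=np.radians(75); R=Rz(y); S=sensors.read_state
ctrl.hold(.3); g=grab("wrist"); c=circ(g,"black",(522.6,-412.4),193,35); print(S()["eef_pos"])
if np.hypot(c[0]-522.6,c[1]+412.4)>3: raise SystemExit
ctrl.move_ptp([*c,230],R); hit=ctrl.move_l([*c,166],vel=70,threshold=6); print("hit",hit,S()["eef_pos"])
if hit: raise SystemExit
f0=S()["force"]; ctrl.gripper_to(0,40); ctrl.hold(.2); s=S(); print(s["grip_width"],s["force"]-np.array(f0),s["eef_pos"])
ctrl.move_l([*c,300],vel=90); ctrl.hold(.3); s=S(); print(s["grip_width"],s["force"],s["eef_pos"],s["t"])
ctrl.move_l([481,-254,300],vel=150); ctrl.hold(.4); print(S()["t"],S()["eef_pos"])
f=grab("wrist","w6.png"); grab("scene","s6.png"); 
E
```

```text
black (np.int64(278), np.int64(228)) [269 219  20  20 304] ((522.5184326171875, -412.49774169921875), 7.670871734619141) [ 522.62714 -412.29877]
[ 525.25699136 -405.40344647  300.61793702]
hit False [ 522.88100682 -412.87481784  166.68768221]
19.319854941379663 [-0.43217699  1.29005397  3.34135952] [ 522.69035076 -412.73100394  166.54995682]
19.84447540528695 [ 0.53476267 -0.61614093 -1.46963423] [ 522.44564631 -412.45422894  299.7258797 ] 16.6583
18.3 [ 481.01809974 -254.22431744  299.87572574]
```

View pics/w6.png

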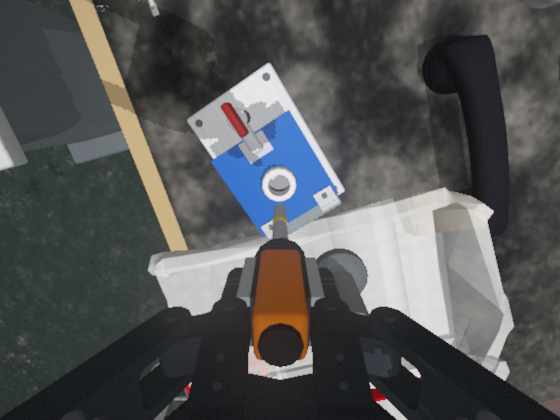

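The probe is held with its stem pointing down. The ring is at about (280,213), the bushing at (279,183), and the wing is still locked at (235,120). Next I measure tip, ring and bushing in this one view.

```bash
python3 - <<'E'
from h import *
f=load("w6"); b=circ(f,"white",(480.5,-254),79,45)
hsv=cv2.cvtColor(f[0],cv2.COLOR_RGB2HSV); P=pts(f)
for n in (1,):
  k=np.zeros(f[1].shape,bool); k[190:245,262:300]=1; m=k&(P[...,2]>140)&(P[...,2]<270)
  for v in range(198,245,3):
    u=np.nonzero(m[v])[0]
    if len(u): print(v,u.min(),u.max(),np.median(P[v,u],0).round(1),hsv[v,int(u.mean())])
T=lambda u,v,z:onz(f,u,v,z).round(1)
print("expected tip px",[(lambda p:(p[:2]/p[2]).round(1))(f[2]@f[3].T@(np.array([481,-254.2,z])-f[4])) for z in(167,201,260,326)])
cv2.imwrite("pics/c6.png",cv2.resize(f[0][150:250,230:330],(600,600),interpolation=2)[:,:,::-1])
E
```

```text
white (np.int64(279), np.int64(183)) [262 167  34  34 545] ((479.4449157714844, -253.81216430664062), 18.41532325744629) [ 479.8416  -253.37741]
204 276 282 [ 482.1 -249.5  170.5] [113  44 138]
207 274 284 [ 482.  -249.9  178.1] [113  19 119]
210 273 285 [ 482.1 -250.2  184.9] [113  19 120]
213 273 285 [ 482.2 -250.1  192.7] [116  17 119]
216 273 285 [ 482.5 -249.9  199.8] [ 24 140 135]
219 273 286 [ 482.5 -250.1  205.6] [ 22  43 131]
222 272 286 [ 482.  -250.3  211.2] [116  17 119]
225 272 286 [ 482.2 -250.3  216.7] [109  17 118]
228 272 286 [ 482.1 -250.4  222.1] [116  15 118]
231 272 286 [ 482.4 -250.3  227.3] [111  15 116]
234 272 286 [ 482.2 -250.4  233.4] [120  11 116]
237 272 287 [ 482.5 -250.4  237.4] [110  14 110]
240 268 291 [ 484.7 -241.8  263.3] [116  34  60]
243 264 296 [ 484.4 -243.3  263.9] [124  29  61]
expected tip px [array([279.3, 208.3]), array([279.2, 222.5]), array([279. , 259.9]), array([278.4, 346.8])]
```

View pics/c6.png

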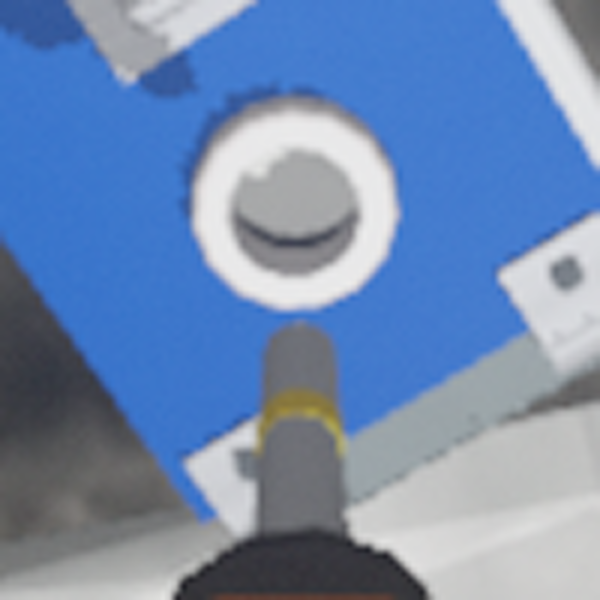

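The stem is vertical and its axis is about 1.4 mm off the bushing axis; the tip is at z≈167.5. I'll shift over, descend to just above the rim, and check from near.

```bash
cat >> h.py <<'E'
def stem(f,z0,z1,xy=(480.3,-253.9)):
    P=pts(f); v,u=np.indices(f[1].shape)
    m=(P[...,2]>z0)&(P[...,2]<z1)&(np.hypot(P[...,0]-xy[0],P[...,1]-xy[1])<12)
    out=[]
    for r in np.unique(v[m]):
        c=u[r][m[r]]
        if len(c)<6: continue
        y=np.radians(75); t=np.array([np.cos(y),np.sin(y),0])
        mid=c[(c>c.mean()-2)&(c<c.mean()+2)]; s=np.median(P[r,mid],0)
        # axis point by centre column ray, depth from surface + 5 mm behind
        out.append([*(s-5*t),(c.min()+c.max())/2])
    return np.array(out)
E
python3 - <<'E'
from h import *
ctrl.move_l([480,-253.4,300],vel=50); ctrl.move_l([480,-253.4,227],vel=80); ctrl.hold(.4)
s=sensors.read_state(); print(s["eef_pos"],s["force"],s["grip_width"],s["t"])
f=grab("wrist","w7.png"); circ(f,"white",(480.3,-253.9),79,50)
o=stem(f,100,165); print(o[::3].round(1)); print(np.median(o,0))
g=grab("scene","s7.png")
A=cv2.resize(f[0][130:270,210:350],(400,400),interpolation=2); B=cv2.resize(g[0][120:260,290:430],(400,400),interpolation=2)
cv2.imwrite("pics/c7.png",np.hstack([A,B])[:,:,::-1])
E
```

```text
[ 480.06406269 -253.45700912  227.21653026] [ 0.21186531 -0.57668617 -1.22450436] 19.504863838148008 20.1167
white (np.int64(279), np.int64(203)) [258 182  43  41 733] ((479.4358825683594, -253.62979125976562), 18.442882537841797) [ 480.57022 -251.07481]
[[ 480.  -253.5  101.9  279. ]
 [ 480.  -253.4  110.5  279. ]
 [ 479.9 -253.4  116.8  279. ]
 [ 480.  -253.   125.3  279. ]
 [ 479.9 -253.6  130.6  279. ]
 [ 479.8 -254.   135.7  279. ]
 [ 479.9 -253.8  142.1  279. ]
 [ 480.  -253.3  149.5  279. ]
 [ 479.9 -253.9  153.2  279. ]
 [ 480.  -253.5  159.6  279. ]
 [ 479.9 -253.9  163.3  279. ]]
[ nan  nan  nan 279.]
  return _methods._mean(a, axis=axis, dtype=dtype,
  ret = um.true_divide(
```

View pics/c7.png

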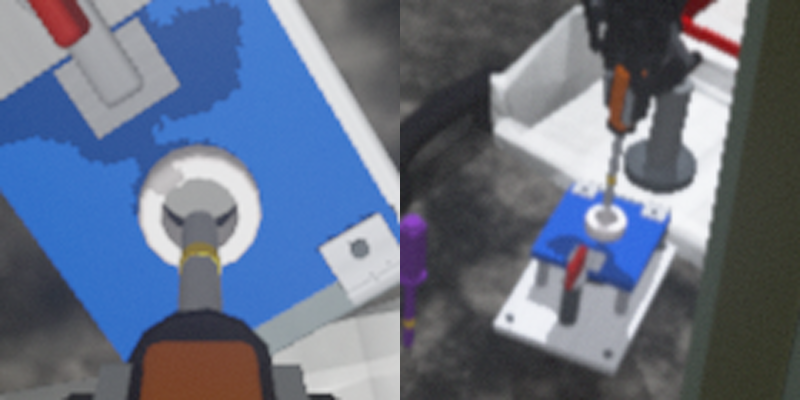

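Wrist crop: the stem tip sits over the bore, with a measured axis of (480.0,-253.6) against the bushing at (479.4,-253.6). The scene crop shows it upright above the bushing. Lowering.

```bash
python3 - <<'E' 2>/dev/null
from h import *
S=sensors.read_state
hit=ctrl.move_l([479.8,-253.4,177],vel=30,threshold=3); ctrl.hold(.4); s=S(); print(hit,s["eef_pos"],s["force"],s["grip_width"],s["t"])
f=grab("wrist","w8.png"); circ(f,"white",(480.3,-253.9),79,60); o=stem(f,82,115); print(o[::3].round(1))
g=grab("scene","s8.png")
A=cv2.resize(f[0][140:280,210:350],(400,400),interpolation=2); B=cv2.resize(g[0][150:230,320:400],(400,400),interpolation=2)
cv2.imwrite("pics/c8.png",np.hstack([A,B])[:,:,::-1])
E
```

```text
False [ 479.81592275 -253.39067041  177.00679228] [-0.2939376   0.86701563 -1.36873579] 19.476820773622997 22.4333
white (np.int64(280), np.int64(223)) [ 254  198   52   45 1001] ((479.8020324707031, -253.60667419433594), 18.415361404418945) [ 480.92484 -249.82462]
[[ 478.9 -253.6   83.8  278. ]
 [ 479.7 -253.4   90.5  279. ]
 [ 479.7 -253.7   96.4  279. ]
 [ 479.6 -253.8  101.   279. ]
 [ 479.6 -253.8  106.5  279. ]
 [ 479.7 -253.6  111.5  279. ]
 [   nan    nan    nan  279.5]]
```

View pics/c8.png

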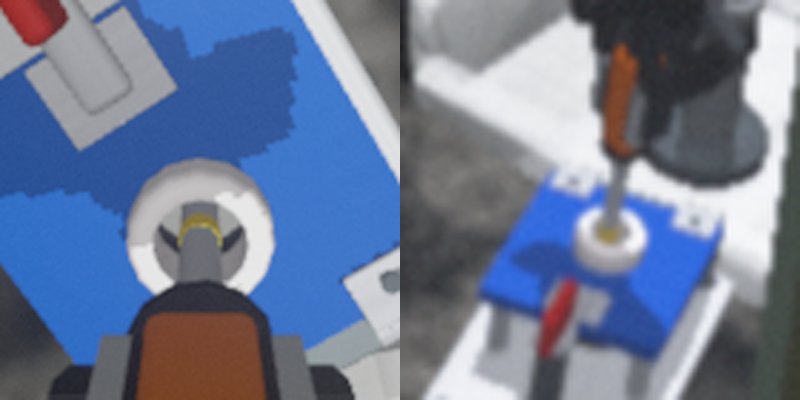

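The stem is in the bore, clear all round. The ring sits at the rim in both views (left (200,228), right (607,236)), and the nose is locked. One last check of the ring's height, then hand-in.

```bash
python3 - <<'E' 2>/dev/null
from h import *
f=load("w8"); hsv=cv2.cvtColor(f[0],cv2.COLOR_RGB2HSV); P=pts(f)
m=np.zeros(f[1].shape,bool); m[205:235,270:290]=1; m&=(hsv[...,0]>17)&(hsv[...,0]<33)&(hsv[...,1]>100)
z=P[m][:,2]; r=P[m]; print(m.sum(),np.percentile(z,[5,25,50,75,95]).round(1))
c=circ(f,"white",(480.3,-253.9),79,60)
ok=abs(np.median(z)-78)<4; print("ring offset vs rim(78 in this camera)",np.median(z)-78)
if ok: ctrl.hold(.3); print(sensors.read_state()["t"]); ctrl.finish_job(); print("handed in")
E
```

```text
44 [76.7 78.3 79.8 81.5 83. ]
white (np.int64(280), np.int64(223)) [ 254  198   52   45 1001] ((479.8020324707031, -253.60667419433594), 18.415361404418945) [ 480.92484 -249.82462]
ring offset vs rim(78 in this camera) 1.8484429112579193
22.8333
the job is handed in; nothing more can be done
handed in
```

The job is handed in at 22.8 s of the 51 s allowed; no verdict was reported.

**What I did:** I gripped the red wing and turned it from about 0.31 rad to its stop. I then took the orange probe from its stand and lowered the stem through the bushing. It is still held in the gripper with a 40 N grip; I left the purple look-alike alone.

**Last checks:**
- **Turnbutton:** the nose lies over the frame edge. The wing measured within about 3° of the stop in the two views taken straight after turning it, and it still looked locked in the last picture.
- **Centring:** stem axis at (479.7, -253.6) mm against the bushing at (479.8, -253.6) mm.
- **Tilt:** none measurable.
- **Ring height:** the camera puts the ring about 1.8 mm above the rim, while the arm's own position puts it within about 1 mm. Both are inside the 7 mm allowed.
- **Contact:** there was no force step while lowering (3 N stop threshold).

**Disagreements:** bushing positions from different views differed by up to about 2 mm. The first wrist pictures were taken before the arm had fully settled, so I relied on the settled near views.

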